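# Park the loaf sled of a slicing guide with the push stick

## Robot

A 7-joint arm with a two-finger parallel gripper is mounted at the origin on the work surface. World frame = base frame: x ahead of the robot, y to its left, z up, the work surface at z = 0. Lengths are in m, angles in rad, forces in N, time in s.
With the tool pointing down it reaches from about 0.425 to 0.875 m from the base axis. Payload 4.7 kg.
Tool frame: the origin (TCP) lies midway between the tips of the shut fingers; the grasp point (between the pads) lies 19 mm behind it; x points along the fingers, z is the direction in which the jaws open and shut, and the axes are right-handed (so a half turn about x gives the same grasp; the last joint's range is limited). The gripper opens to 87 mm and grips with 3 to 60 N. Pads are 19 mm wide; open, the fingers measure 117 mm over their backs; the gripper's body (75 mm by 190 mm) begins 51 mm behind the grasp point.
Start: joints at [-1.317, 0.321, -0.07, 1.45, 0.023, 1.371, -0.057], TCP at [0.154, 0.631, 0.223] pointing down, gripper open.
Joint ranges: [-2.86, 2.86], [-0.3, 2.09], [-1.38, 1.24], [0.06, 2.45], [-1.56, 4.7], [0.09, 2.05], [-2.69, 2.69]. Speed limits (rad/s): [2.57, 2.57, 3.14, 3.14, 3.14, 3.14, 3.14].

## Interface

Orientations are given as a rotation vector (axis times angle).
In Python, from bench import ctrl, vision, close_job gives the robot as it stands. The module is installed in compiled form; this text tells all that it offers.
- The arm moves only by the tool servo_tool, never from a script. Its argument "commands" is a list that holds one entry, the list of rows, each a list of 7 numbers: the turn, a rotation vector about the tool's x, y, z in degrees, then the shift along the tool's x, y, z in mm, then the finger opening in mm, from 0 to 87. In form: [[[wx, wy, wz, x, y, z, grip], ...]]. A call has 1 to 5 rows; each row is the pose to reach, as a shift and turn from the pose commanded when the call began, along the tool's axes at that moment; what a row does not reach only later rows make up. A row lasts 1/8 s, in which the tool goes at most 62.5 mm and 10.7 degrees, less where a joint would pass 70% of its speed; a pose out of reach is approached as far as the arm can. A call with a gripper value outside its range is refused whole. The fingers move at their own pace and stop on an object; "newtons" is the grip in N (left out, the last holds). Time passes only in rows, so rows that repeat a pose let the fingers close. It gives the time, the measured TCP pose, the force and the opening at its end, in the units of the state.
- ctrl.get_state(): the state, without advancing time (a new reading comes with each control period).
- vision.get_image(name): name is "scene" or "top" or "wrist"; returns the picture (480x640x3 uint8, red, green, blue); there is no depth.
- vision.camera_info(name): a dict with "fov_y" (degrees; the focal length in pixels is half the picture's height over the tangent of half this angle, whatever the lens; pixels are square), "cx", "cy" (the principal point, pixels), "pose" (4x4, takes a point from camera to world coordinates). Camera axes: x right, y down, z forward; pixel columns grow to the right and rows downward; lengths in m; the calibration is good to about 2 mm. A picture is of the moment at which its call begins: read the wrist's pose just before it. camera_info takes no time and is no camera call; for the wrist camera it gives the pose at the moment of the call.
- close_job(): hands the job in, once; it reports no verdict.
The state is a dict: "time": time; "joint_positions": joint angles; "qd": joint speeds; "joint_torque": joint torques, N m; "position": TCP position; "tool_rot": TCP orientation; "ft_force": force on the tool from outside, world axes, zero at the start; "torque": the same for the moment, N m; "grip_width": opening from 0.0 (shut) to 1.0 (fully open).
Only numpy, scipy, OpenCV 4.12 (cv2) and the standard library are available. Lean on these libraries where they do the work, as an engineer would, in place of code of your own. Each camera call takes 0.05 s, during which the arm holds its last target. There are 200 camera calls.

## Task

Pick up the wooden push stick with the L-shaped nose by its upright grip and use it to park the loaf sled on the bread slicing guide: first press the sled square against the fence, then push it along the fence, keeping it against the fence all the way, until it is fully home at the end stop. Touch the sled only with the push stick, never with the gripper, keep it flat on the board, and leave the round meat press where it stands. When done, let go of the push stick and leave it standing upright on its foot, on the board or on the worktop.

Things in the scene. Friction and masses are not known exactly. Their poses are not given: they have to be found in the camera images.
- guide: Fixed wooden slicing board 440 (x) x 220 (y) x 18 mm thick; origin: centre of underside, +x = feed direction (robot's left to right). Darker fence along the whole +y edge (far side), face at y=+90, top 46 mm over the worktop. End stop across the +x end: face at x=+190, y -40 to +90, 20 thick, top 63 over the worktop. The blade slot at x=+140 is only a dark line.
- sled: Loose darker wooden trough on the board, 100 (x) x 64 (y) x 48 mm high, 0.35 kg; solid 24 mm base, a wall on each long side. Origin: centre of underside. Starts with x along the guide's x within 8 degrees, 15-35 mm off the fence, 120-220 mm short of home. Home (touching stop and fence): centre at x=+140, y=+58 mm in the guide's frame.
- push_stick: Loose pale wood, 0.18 kg, upright on the worktop. Origin: underside, below mid-grip. Grip: upright block 40 (x) x 24 (y), up to z=105 mm; grasp across the 24, at z 40-100. Shoe 20 high, x -60 to +60, y -50 to +22; its nose x=+60 pushes the sled's rear. Lip 20 high, x +60 to +125, y -50 to -34, presses the sled's side away from the fence. Touching both: sled centre at x=+110, y=-2.
- press: Round meat press, a bystander: loose pale wooden disc 96 mm across, 20 mm high, with the same upright grip as the push stick (40 x 24 mm, to 105 mm high). Origin: centre of underside. It and the push stick stand on the worktop on opposite sides (left, right) of the guide.
Not all that is in view belongs to the job. Leave any turquoise look-alike of the push_stick alone.

How it is judged:
By the outcome, as a careful person would: the job done as asked, in the order asked, and still so for the second after the job is handed in, with the robot touching nothing.
It also fails if it takes over 61 s, if anything falls off the work surface, if the arm or the gripper's body presses on something with over 40 N, if the wrist force passes 120 N, or if a joint passes its speed limit or range.

## Working session

There is one attempt and no reset: what is moved stays moved. The work goes in short steps, Python scripts to look and compute and a tool call to move; the robot and the scene stay as the last step left them, time stands still between calls to the robot, and variables do not carry over. Pictures are saved under pics/ and viewed, about 8 in all and at most 12, crops included, and the job is handed in when it is done.

Besides the shell and the picture viewer there is one more tool, called after "Request:" in YAML: its name, and indented under it one key for each argument. servo_tool: Moves the arm, as the interface text tells. Its arguments: {"type":"object","properties":{"commands":{"type":"array"},"newtons":{"type":"number"}},"required":["commands"]}

```bash
mkdir -p pics
python3 - <<'E'
from bench import ctrl, vision
import cv2, numpy as np
s=ctrl.get_state(); print({k:np.round(v,3).tolist() for k,v in s.items()})
a=vision.get_image("scene");b=vision.get_image("top")
cv2.imwrite("pics/scene.png",a[:,:,::-1]);cv2.imwrite("pics/top.png",b[:,:,::-1])
for n in("scene","top","wrist"):
    i=vision.camera_info(n);print(n,i["fov_y"],i["cx"],i["cy"],np.round(i["pose"],4).tolist(), [k for k in i])
E
```

```text
{'time': 0.0, 'joint_positions': [-1.317, 0.322, -0.07, 1.452, 0.023, 1.371, -0.057], 'qd': [-0.0, 0.0, 0.001, 0.0, -0.0, -0.0, 0.002], 'joint_torque': [-0.0, -49.129, -0.404, -31.253, -0.064, 0.044, 0.0], 'position': [0.154, 0.631, 0.221], 'tool_rot': [-1.032, 1.315, 1.03], 'ft_force': [-0.351, 0.166, -0.266], 'torque': [0.018, -0.031, -0.026], 'grip_width': 0.997}
scene 52.62952010367745 322.8085436116062 240.09531368002288 [[-0.6386, 0.5964, -0.4863, 0.8942], [0.7695, 0.4909, -0.4084, 0.3932], [-0.0048, -0.635, -0.7725, 0.7981], [0.0, 0.0, 0.0, 1.0]] ['fov_y', 'cx', 'cy', 'pose']
top 49.95006646947409 323.7202866042005 242.84176688100982 [[-0.0265, -0.9776, 0.2089, 0.2187], [-0.9996, 0.0249, -0.0101, 0.0116], [0.0047, -0.209, -0.9779, 1.1009], [0.0, 0.0, 0.0, 1.0]] ['fov_y', 'cx', 'cy', 'pose']
wrist 66.43329055006144 323.1712376336903 229.67539886749933 [[0.2368, 0.9425, 0.2358, 0.0909], [0.9716, -0.2292, -0.0595, 0.6464], [-0.0021, 0.2432, -0.97, 0.383], [0.0, 0.0, 0.0, 1.0]] ['fov_y', 'cx', 'cy', 'pose']
```

View pics/scene.png

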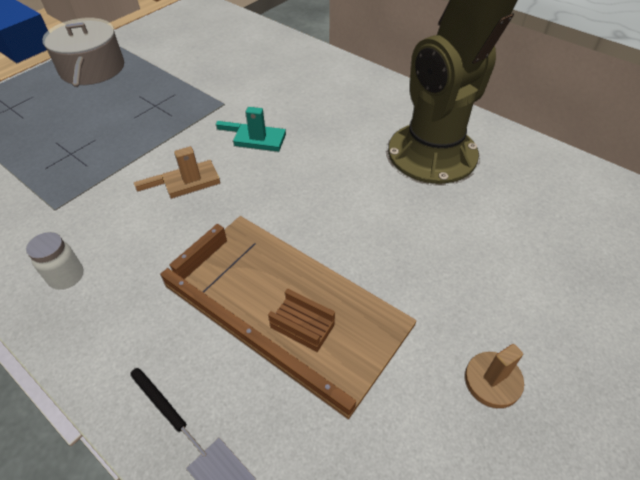

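View pics/top.png

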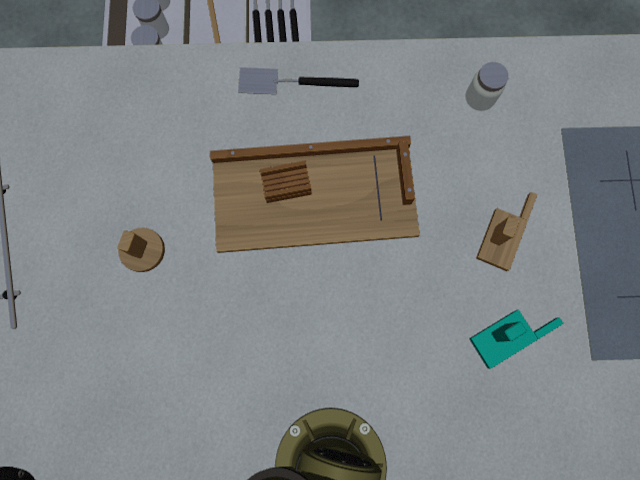

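Candidates for the push stick are: the pale L-nosed stick at top (503,240), the turquoise look-alike at (510,338), and the round press at (140,248), which has the same grip. By the description I choose the pale one at (503,240). The sled is at (286,182) and the guide spans (212–418, 140–250). I'll check with crops.

Run:
```python
import cv2, numpy as np
t=cv2.imread("pics/top.png");s=cv2.imread("pics/scene.png")
cv2.imwrite("pics/A.png",cv2.resize(t[130:260,203:428],None,fx=3.5,fy=3.5,interpolation=cv2.INTER_CUBIC))
b=cv2.resize(t[185:280,470:545],None,fx=5,fy=5,interpolation=cv2.INTER_CUBIC)
c=cv2.resize(s[140:203,130:225],None,fx=4,fy=4,interpolation=cv2.INTER_CUBIC)
o=np.zeros((475,780,3),np.uint8);o[:b.shape[0],:b.shape[1]]=b;o[:c.shape[0],390:390+c.shape[1]]=c
cv2.imwrite("pics/B.png",o)
```

```text
(no output)
```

View pics/A.png

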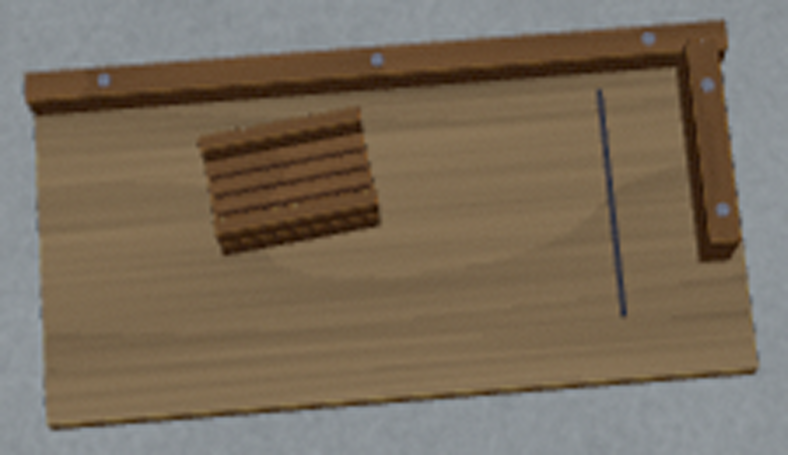

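View pics/B.png

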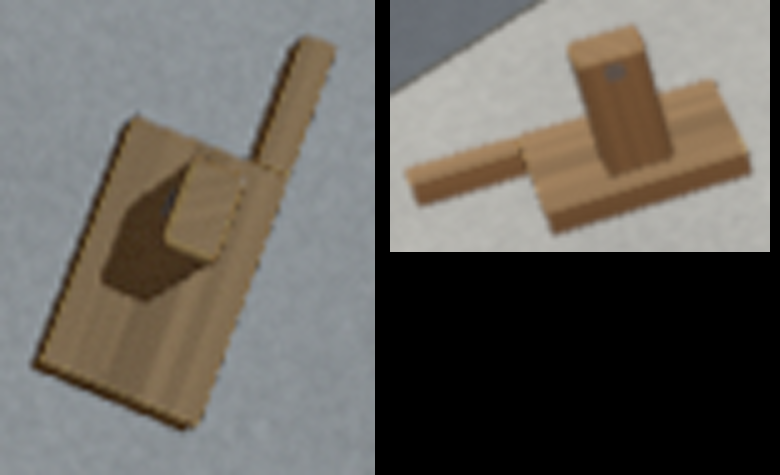

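```bash
cat > h.py <<'E'
import numpy as np
from scipy.optimize import least_squares
from scipy.spatial.transform import Rotation as R
from bench import ctrl, vision
def proj(n,P,I=None):
    i=I or vision.camera_info(n);T=i["pose"];f=240/np.tan(np.radians(i["fov_y"])/2)
    c=(np.asarray(P)-T[:3,3])@T[:3,:3];return np.c_[i["cx"]+f*c[:,0]/c[:,2],i["cy"]+f*c[:,1]/c[:,2]]
def world(p,P):  # p=x,y,yaw,z
    c,s=np.cos(p[2]),np.sin(p[2]);P=np.asarray(P,float)/1000
    return np.c_[p[0]+c*P[:,0]-s*P[:,1],p[1]+s*P[:,0]+c*P[:,1],p[3]+P[:,2]]
def fit(obs,p0,free=3):
    # obs: list (cam info, pts3d mm, pix)
    full=lambda q:np.r_[q,p0[len(q):]]
    fun=lambda q:np.concatenate([(proj(None,world(full(q),P),I)-px).ravel() for I,P,px in obs])
    r=least_squares(fun,p0[:free],loss='soft_l1');return full(r.x),fun(r.x).reshape(-1,2)
def src(px,f,o):return (np.array(px,float)+.5)/f-.5+np.array(o)
E
python3 - <<'E'
from h import *
np.set_printoptions(precision=4,suppress=True)
T=vision.camera_info("top");S=vision.camera_info("scene")
A=lambda p:src(p,3.5,(203,130))
gP=[(-220,-110,18),(220,-110,18),(-220,110,46),(220,110,46),(-220,90,18),(190,-40,63),(210,-40,63)]
gX=A([(49,424),(756,369),(25,74),(725,20),(37,112),(702,244),(739,241)])
for fr in(3,4):print("guide",*fit([(T,gP,gX)],[.6,0,-1.55,0],fr))
sP=[(-50,32,48),(50,32,48),(-50,-32,0),(50,-32,0)]
sX=A([(197,137),(358,106),(223,255),(380,225)])
print("sled",*fit([(T,sP,sX)],[.6,.1,-1.5,.018]))
B=lambda p:src(p,5,(470,185));C=lambda p:src(np.array(p)-(390,0),4,(130,140))
P1=[(-60,22,20),(-60,-50,20),(60,22,20),(125,-50,20),(125,-34,20),(60,-34,20),(20,12,105),(20,-12,105),(-20,-12,105),(-20,12,105)]
X1=B([(37,362),(190,425),(135,117),(335,45),(302,37),(255,158),(200,152),(245,167),(210,260),(165,240)])
P2=[(60,22,20),(60,22,0),(-60,22,20),(-60,-50,20),(125,-34,0),(20,12,105),(-20,12,105),(20,-12,105),(-20,-12,105)]
X2=C([(555,215),(555,232),(750,155),(712,82),(418,207),(577,68),(647,50),(568,47),(636,25)])
for o in([(T,P1,X1)],[(S,P2,X2)],[(T,P1,X1),(S,P2,X2)]):print("stick",*fit(o,[.5,-.4,-.4,0],4))
E
```

```text
guide [ 0.5597  0.0193 -1.5199  0.    ] [[-1.6411 -0.089 ]
 [ 0.5648  0.3383]
 [-0.7596 -1.5056]
 [ 0.1711 -0.2969]
 [-1.2233  0.9531]
 [ 1.9213 -0.081 ]
 [ 0.8135  0.0819]]
guide [ 0.5626  0.0189 -1.5179 -0.0102] [[-0.386  -0.2766]
 [-0.1477 -0.0846]
 [ 0.3365 -0.7346]
 [-0.6343  0.2405]
 [-0.1589  1.5863]
 [ 1.2664 -0.1312]
 [ 0.0643  0.0211]]
sled [ 0.5819  0.0795 -1.3953  0.018 ] [[-0.2491 -0.5559]
 [ 0.0828 -0.5591]
 [ 0.0564  0.6532]
 [ 0.1097  0.4867]]
stick [ 0.4591 -0.3759 -0.4467 -0.0115] [[ 0.1614 -1.0252]
 [ 0.9758 -0.1531]
 [-0.3533 -0.8803]
 [ 0.2464  0.549 ]
 [ 0.0232 -0.678 ]
 [-0.3707  0.9755]
 [-1.561  -0.1943]
 [ 0.6175  1.498 ]
 [ 0.9461  0.5059]
 [-1.303  -0.2543]]
stick [ 0.4477 -0.3848 -0.4529 -0.0164] [[-1.9479 -0.4754]
 [ 0.1865  1.3434]
 [-0.4759 -0.4638]
 [ 0.5706 -0.6078]
 [ 1.8099  0.3819]
 [-0.1059  0.6177]
 [ 0.1516  0.1383]
 [-0.405  -0.6111]
 [ 0.1508  0.034 ]]
stick [ 0.4563 -0.3717 -0.4492 -0.0026] [[-0.5381 -0.4938]
 [ 0.5094  0.5723]
 [-0.7503 -0.7078]
 [ 0.2289  0.7157]
 [-0.0445 -0.5508]
 [-0.5922  1.2897]
 [-1.9389  0.0538]
 [ 0.3294  1.8156]
 [ 0.5473  0.9657]
 [-1.7926  0.1344]
 [-2.7258 -0.0323]
 [-0.5418  1.8906]
 [-0.3873 -0.4198]
 [ 0.4061 -0.8486]
 [ 0.4379  0.8843]
 [-0.8117  0.3576]
 [-0.2268 -0.254 ]
 [-1.1896 -0.9796]
 [-0.313  -0.4612]]
```

```bash
cat >> h.py <<'E'
def plan(goal,yaw=None,rows=None,tilt=True):
    """relative command (deg,mm) from current pose to goal TCP xyz with tool z at world angle yaw (x down)"""
    s=ctrl.get_state();p=s["position"];r=R.from_rotvec(s["tool_rot"]);M=r.as_matrix()
    za=np.arctan2(M[1,2],M[0,2])
    if yaw is None:yaw=za
    z=np.array([np.cos(yaw),np.sin(yaw),0]);x=np.array([0,0,-1.]);G=np.c_[x,np.cross(z,x),z]
    w=R.from_matrix(M.T@G).as_rotvec(degrees=True)
    print("t",round(s["time"],2),"p",np.round(p,4),"zang",round(np.degrees(za),1),"F",np.round(s["ft_force"],1),"g",round(s["grip_width"]*87,1),"q7",round(s["joint_positions"][6],2),
      "CMD turn",np.round(w,1),"shift",np.round(M.T@(np.array(goal)-p)*1000,1))
E
python3 - <<'E'
from h import *
print(np.round(R.from_rotvec(ctrl.get_state()["tool_rot"]).as_matrix(),3))
plan([.45,.45,.25],np.radians(-170));plan([.62,.1,.25],np.radians(-170));
E
```

```text
[[-0.    -0.971  0.237]
 [-0.002  0.237  0.971]
 [-1.    -0.    -0.002]]
t 0.1 p [0.1543 0.6309 0.2216] zang 76.3 F [ 0.7 -0.6 -0.4] g 87.1 q7 -0.06 CMD turn [-1.137e+02 -1.000e-01 -1.000e-01] shift [ -28.2 -330.2 -105.6]
t 0.1 p [0.1543 0.6309 0.2216] zang 76.3 F [ 0.7 -0.6 -0.4] g 87.1 q7 -0.06 CMD turn [-1.137e+02 -1.000e-01 -1.000e-01] shift [ -27.7 -578.4 -405.2]
```

Request:
servo_tool:
  commands:
    - [[0,0,0,-40,-289,-64,87],[0,0,0,-40,-289,-64,87],[0,0,0,-40,-289,-64,87],[0,0,0,-40,-289,-64,87],[0,0,0,-40,-289,-64,87]]

```text
time: 0.72
position: [0.4227, 0.4984, 0.2625]
tool_rot: [-1.03, 1.314, 1.028]
ft_force: [0.4, 0.8, -0.3]
grip_width: 1.001
```

Request:
servo_tool:
  commands:
    - [[0,0,0,0,-227,-171,87],[0,0,0,0,-227,-171,87],[0,0,0,0,-227,-171,87],[0,0,0,0,-227,-171,87],[0,0,0,0,-227,-171,87]]

```text
time: 1.35
position: [0.6021, 0.2758, 0.2621]
tool_rot: [-1.029, 1.316, 1.025]
ft_force: [0.6, 0.8, 0.1]
grip_width: 1.004
```

Request:
servo_tool:
  commands:
    - [[0,0,0,0,-125,-258,87],[0,0,0,0,-125,-258,87],[0,0,0,0,-125,-258,87],[0,0,0,0,-125,-258,87],[0,0,0,0,-125,-258,87]]

```text
time: 1.98
position: [0.6599, -0.0047, 0.2622]
tool_rot: [-1.028, 1.317, 1.027]
ft_force: [-0.1, 0.5, 0.2]
grip_width: 1.003
```

Run:
```python
from h import *
import cv2,pickle
plan([.45,-.37,.26])
I=vision.camera_info("wrist");a=vision.get_image("wrist");pickle.dump(I,open("w1.pkl","wb"))
cv2.imwrite("pics/w1raw.png",a[:,:,::-1]);cv2.imwrite("pics/w1.png",cv2.resize(a[:,:,::-1],(800,600),interpolation=cv2.INTER_CUBIC))
```

```text
t 1.98 p [ 0.6599 -0.0047  0.2622] zang 76.0 F [-0.1  0.5  0.2] g 87.3 q7 1.38 CMD turn [-0.  -0.1 -0. ] shift [   3.   115.2 -405.3]
```

View pics/w1.png

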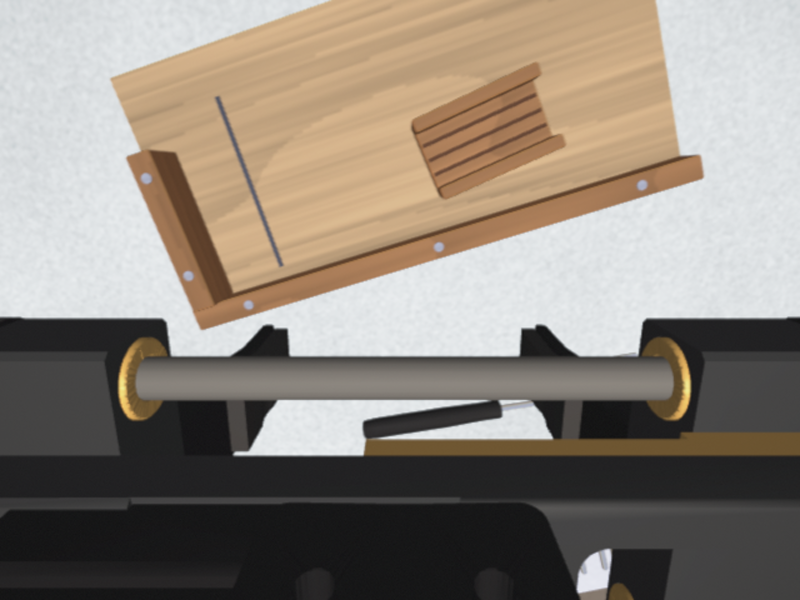

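Run:
```python
from h import *
import pickle
np.set_printoptions(precision=4,suppress=True)
W=pickle.load(open("w1.pkl","rb"));T=vision.camera_info("top")
A=lambda p:src(p,3.5,(203,130));B=lambda p:src(p,1.25,(0,0))
gP=[(-220,-110,18),(220,-110,18),(-220,110,46),(220,110,46),(-220,90,18),(190,-40,63),(210,-40,63)]
gX=A([(49,424),(756,369),(25,74),(725,20),(37,112),(702,244),(739,241)])
sP=[(-50,32,48),(50,32,48),(-50,-32,0),(50,-32,0)]
sX=A([(197,137),(358,106),(223,255),(380,225)])
gP2=[(-220,110,46),(-220,90,46),(220,110,46),(220,-110,18),(190,-40,63),(210,-40,63),(190,-40,18),(190,90,18),(-220,90,18)]
gX2=B([(703,178),(700,155),(202,328),(111,78),(152,150),(127,157),(177,153),(232,293),(680,157)])
sP2=[(50,32,48),(-50,32,48),(-50,-32,48),(50,-32,48)]
sX2=B([(443,197),(565,140),(540,66),(413,124)])
def pd(I,P,k):
    f=240/np.tan(np.radians(I["fov_y"])/2);c=np.array([I["cx"],I["cy"]])
    u=(proj(None,P,I)-c)/f;return c+f*u*(1+k*(u**2).sum(1,keepdims=True))
def run(sets,kf):
    def fun(q):
        return np.concatenate([np.r_[(pd(I,world(np.r_[q[:3],0],g),q[6+j]*kf)-gx).ravel(),(pd(I,world(np.r_[q[3:6],.018],s),q[6+j]*kf)-sx).ravel()] for j,(I,g,gx,s,sx) in enumerate(sets)])
    r=least_squares(fun,np.r_[.56,.02,-1.52,.58,.08,-1.4,np.zeros(len(sets))],loss='soft_l1')
    q=r.x;d=world([0,0,-q[2],0],[[*(q[3:5]-q[:2])*1000,0]])[0]*1000
    print(q,"rel",d[:2],np.degrees(q[5]-q[2]),"rms",np.sqrt((fun(q)**2).mean()))
t=(T,gP,gX,sP,sX);w=(W,gP2,gX2,sP2,sX2)
for k in(0,1):
    run([t],k);run([w],k);run([t,w],k)
```

```text
[ 0.5597  0.0193 -1.5199  0.5819  0.0795 -1.3953  0.    ] rel [-58.9908  25.2616] 7.135303952539186 rms 0.8044430838391795
[ 0.5628  0.0188 -1.516   0.586   0.0786 -1.4118  0.    ] rel [-58.4169  26.4071] 5.971313860144219 rms 2.4288510535057592
[ 0.5625  0.0188 -1.5162  0.5828  0.0793 -1.4039  0.      0.    ] rel [-59.3314  23.633 ] 6.435638866762686 rms 1.91509403174921
[ 0.5603  0.0194 -1.5189  0.5824  0.0798 -1.3959 -0.1329] rel [-59.1181  25.1912] 7.044911161177978 rms 0.6070996142696766
[ 0.5616  0.0188 -1.5154  0.5852  0.0792 -1.4169 -0.0222] rel [-58.9396  26.8853] 5.645794033280283 rms 2.0055855765024595
[ 0.5613  0.019  -1.5162  0.5831  0.0797 -1.408  -0.1596 -0.0236] rel [-59.3642  25.0949] 6.198941705009582 rms 1.4708985580011544
```

The wrist view shows the guide with its stop at the left (140,150)–(215,300) and its fence running (232,293)–(680,157). The sled spans (413,124)–(565,140) and is clear of the fence. The fits agree to about 2 mm. Next I go above the stick.

Request:
servo_tool:
  commands:
    - [[0,0,0,0,18,-262,87],[0,0,0,0,18,-262,87],[0,0,0,0,18,-262,87],[0,0,0,0,18,-262,87],[0,0,0,0,18,-262,87]]

```text
time: 2.65
position: [0.5771, -0.2562, 0.2626]
tool_rot: [-1.025, 1.319, 1.023]
ft_force: [0.6, 0.1, -0.7]
grip_width: 1.002
```

Request:
servo_tool:
  commands:
    - [[6,0,0,0,91,-148,87],[12,0,0,0,91,-148,87],[12,0,0,0,91,-148,87],[12,0,0,0,91,-148,87]]

```text
time: 3.15
position: [0.4531, -0.3754, 0.2629]
tool_rot: [-0.867, 1.392, 0.866]
ft_force: [-0.9, 1.1, -0.2]
grip_width: 1.001
```

Run:
```python
from h import *
import cv2,pickle
plan([.456,-.372,.062],np.radians(64.3))
I=vision.camera_info("wrist");a=vision.get_image("wrist");pickle.dump(I,open("w2.pkl","wb"))
print(proj(None,world([.4563,-.3717,-.4492,0],[(0,0,0),(20,0,105),(125,-42,20)]),I))
cv2.imwrite("pics/w2.png",cv2.resize(a[:,:,::-1],(800,600),interpolation=cv2.INTER_CUBIC))
```

```text
t 3.15 p [ 0.4531 -0.3754  0.2629] zang 63.8 F [-0.9  1.1 -0.2] g 87.1 q7 1.85 CMD turn [-0.5 -0.1 -0. ] shift [200.9  -1.1   4.5]
[[327.61371193 196.50179925]
 [328.91724593 236.55886727]
 [293.10866626 302.88954313]]
```

View pics/w2.png

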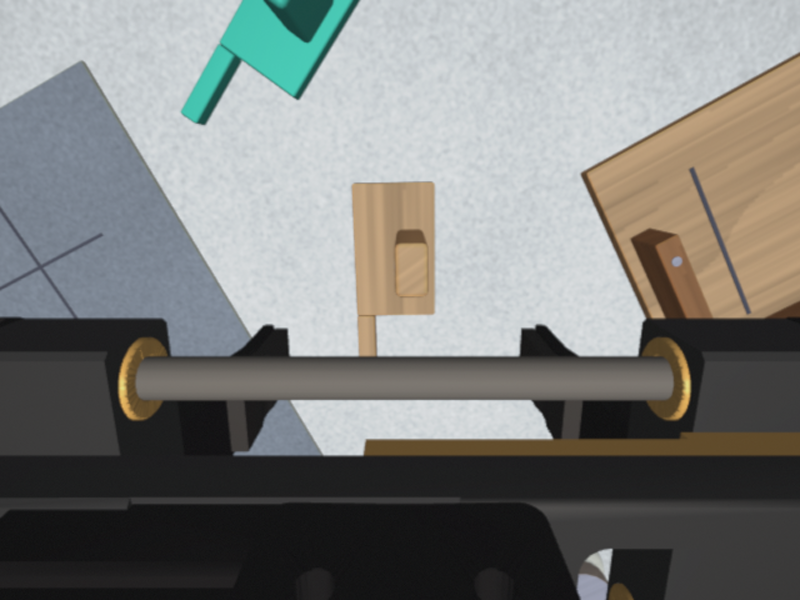

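Run:
```python
from h import *
import pickle
np.set_printoptions(precision=4,suppress=True)
W=pickle.load(open("w2.pkl","rb"))
P=[(-60,-50,20),(-60,22,20),(60,22,20),(60,-50,20),(20,-12,105),(20,12,105),(-20,12,105),(-20,-12,105),(60,-34,20)]
X=src([(352,183),(434,181),(434,314),(357,316),(396,296),(429,296),(429,242),(395,242),(376,315)],1.25,(0,0))
for fr in(3,4):print(*fit([(W,P,X)],[.456,-.372,-.45,0],fr))
p,_=fit([(W,P,X)],[.456,-.372,-.45,0],3)
plan([p[0],p[1],.062],p[2]+np.pi/2)
```

```text
[ 0.4573 -0.3715 -0.4366  0.    ] [[-0.495  -0.583 ]
 [ 0.856  -0.3133]
 [ 1.1624  0.012 ]
 [ 0.4224 -0.4575]
 [-0.0856  0.9893]
 [ 0.0925  0.5013]
 [-0.1862 -0.3447]
 [-0.3684  0.1777]
 [-0.9352  0.0915]]
[ 0.4578 -0.3718 -0.4367 -0.003 ] [[-0.1769 -0.1207]
 [ 0.659   0.1657]
 [ 0.9678 -0.3076]
 [ 0.6747 -0.7899]
 [-0.0405  0.7014]
 [-0.1056  0.2199]
 [-0.3837 -0.2192]
 [-0.3077  0.2959]
 [-0.782  -0.2381]]
t 3.2 p [ 0.4557 -0.3728  0.2626] zang 64.1 F [ 0.4  0.8 -1.1] g 87.1 q7 1.85 CMD turn [-0.9  0.   0. ] shift [200.6  -0.9   1.7]
```

The wrist fit gives the stick at (0.457, -0.372) with yaw -25°. The height is consistent within 3 mm across views. Next I descend and grip.

Request:
servo_tool:
  commands:
    - [[-0.9,0,0,60,-1,2,87],[-0.9,0,0,120,-1,2,87],[-0.9,0,0,170,-1,2,87],[-0.9,0,0,200,-1,2,87],[-0.9,0,0,200,-1,2,87]]

```text
time: 3.82
position: [0.4584, -0.3672, 0.0596]
tool_rot: [-0.882, 1.385, 0.892]
ft_force: [0.8, 0.1, 0.7]
grip_width: 0.996
```

Request:
servo_tool:
  commands:
    - [[0,0,0,0,0,0,10],[0,0,0,0,0,0,10],[0,0,0,0,0,0,10],[0,0,0,0,0,0,10],[0,0,0,0,0,0,10]]
  newtons: 45

```text
time: 4.45
position: [0.4586, -0.3708, 0.0628]
tool_rot: [-0.884, 1.383, 0.884]
ft_force: [-0.6, 0.3, -0.4]
grip_width: 0.52
```

Run:
```python
from h import *
plan([.457,-.372,.062])
```

```text
t 4.45 p [ 0.4586 -0.3708  0.0628] zang 65.2 F [-0.6  0.3 -0.4] g 45.2 q7 1.95 CMD turn [-0.  0.  0.] shift [ 0.8  0.9 -1.8]
```

Request:
servo_tool:
  commands:
    - [[0,0,0,0,0,0,10],[0,0,0,0,0,0,10],[0,0,0,0,0,0,10],[0,0,0,0,0,0,10],[0,0,0,0,0,0,10]]

```text
time: 5.08
position: [0.4584, -0.3705, 0.0623]
tool_rot: [-0.884, 1.384, 0.885]
ft_force: [-0.5, 0.2, -1.3]
grip_width: 0.273
```

Request:
servo_tool:
  commands:
    - [[0,0,0,-10,0,0,10],[0,0,0,-40,0,0,10],[0,0,0,-80,0,0,10],[0,0,0,-110,0,0,10],[0,0,0,-110,0,0,10]]

```text
time: 5.7
position: [0.46, -0.3721, 0.1759]
tool_rot: [-0.888, 1.381, 0.879]
ft_force: [-0.4, -0.1, -3.0]
grip_width: 0.274
```

Run:
```python
from h import *
g=[.561,.019,-1.517,0]
# stick pose: sled rel (-59,25.5); origin of stick in guide coords
for n,q in(("above",(-59-110-8,25.5-2-20-2)),):
    w=world(g,[(*q,0)])[0];print(n,w)
    plan([w[0],w[1],.175],g[2]+np.pi/2)
plan([.62,-.25,.175])
```

```text
above [0.55298047 0.19582459 0.        ]
t 5.7 p [ 0.46   -0.3721  0.1759] zang 65.2 F [-0.4 -0.1 -3. ] g 23.8 q7 1.89 CMD turn [62.1  0.2  0.3] shift [-3.000e-01  1.543e+02  5.545e+02]
t 5.7 p [ 0.46   -0.3721  0.1759] zang 65.2 F [-0.4 -0.1 -3. ] g 23.8 q7 1.89 CMD turn [ 0.  -0.   0.4] shift [  1.4 -93.9 178.1]
```

Request:
servo_tool:
  commands:
    - [[0,0,0,0,15,56,10],[0,0,0,0,31,112,10],[0,0,0,0,46,168,10],[0,0,0,0,62,224,10],[0,0,0,0,77,280,10]]

```text
time: 6.32
position: [0.5055, -0.0823, 0.1715]
tool_rot: [-0.884, 1.385, 0.885]
ft_force: [0.9, 0.0, -1.2]
grip_width: 0.271
```

Request:
servo_tool:
  commands:
    - [[8,0,0,0,14,53,10],[16,0,0,0,29,106,10],[24,0,0,0,43,158,10],[32,0,0,0,58,211,10],[40,0,0,0,73,264,10]]

```text
time: 6.95
position: [0.5503, 0.1873, 0.1712]
tool_rot: [-0.341, 1.546, 0.341]
ft_force: [-0.6, -0.7, -2.0]
grip_width: 0.272
```

Run:
```python
from h import *
g=[.561,.019,-1.517,0]
w=world(g,[(-182,2,0)])[0]
plan([w[0],w[1],.175],g[2]+np.pi/2)
```

```text
t 6.95 p [0.5503 0.1873 0.1712] zang 24.9 F [-0.6 -0.7 -2. ] g 23.6 q7 0.1 CMD turn [21.8 -0.1  0. ] shift [-3.8 11.   8.3]
```

Request:
servo_tool:
  commands:
    - [[10,0,0,0,11,8,10],[20,0,0,0,11,8,10],[21.8,0,0,0,11,8,10],[21.8,0,0,0,11,8,10]]

```text
time: 7.45
position: [0.5531, 0.1988, 0.1719]
tool_rot: [-0.048, 1.571, 0.047]
ft_force: [-0.3, 0.2, -1.3]
grip_width: 0.272
```

Run:
```python
from h import *
import cv2,pickle
g=[.561,.019,-1.517,0]
w=world(g,[(-182,2,0)])[0]
plan([w[0],w[1],.082],g[2]+np.pi/2)
I=vision.camera_info("wrist");pickle.dump(I,open("w3.pkl","wb"))
a=vision.get_image("wrist");t=vision.get_image("top")
o=np.zeros((600,800,3),np.uint8)
o[:300,:400]=cv2.resize(a,(400,300));c=cv2.resize(t[125:265,190:430],None,fx=3.3,fy=3.3,interpolation=cv2.INTER_CUBIC)
o[:280,400:]=cv2.resize(vision.get_image("scene")[200:410,150:450],(400,280))
c=cv2.resize(t[125:260,190:340],None,fx=2.2,fy=2.2,interpolation=cv2.INTER_CUBIC);o[302:302+c.shape[0],:c.shape[1]]=c[:298]
cv2.imwrite("pics/w3.png",o[:,:,::-1])
```

```text
t 7.45 p [0.5531 0.1988 0.1719] zang 3.5 F [-0.3  0.2 -1.3] g 23.6 q7 -0.29 CMD turn [ 0.4 -0.1  0. ] shift [89.9  2.1  0.3]
```

View pics/w3.png

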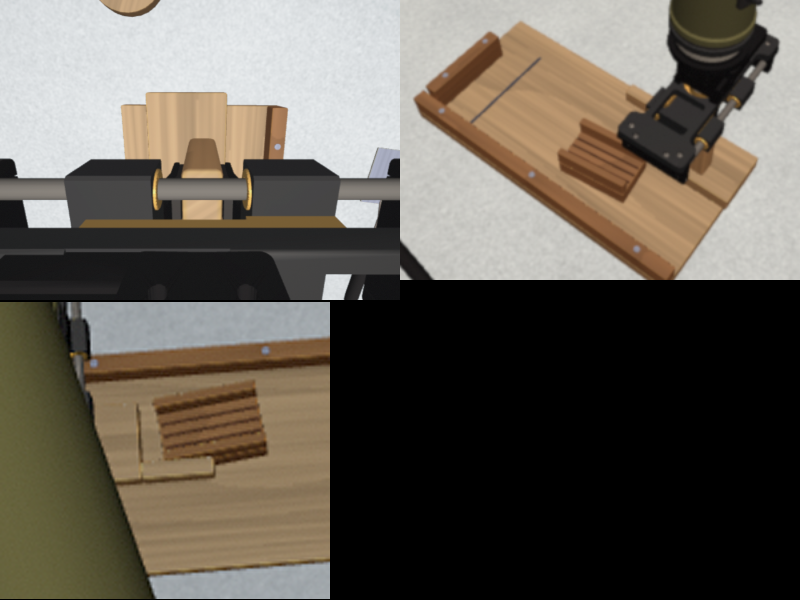

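Run:
```python
from h import *
T=vision.camera_info("top")
P=[(60,22,20),(60,-34,20),(125,-34,20),(125,-50,20)]
for z in(.105,.11,.115):print(np.round((proj("top",world([.5531,.1988,np.radians(3.5-90),z],P),T)-(190,125)+.5)*2.2-.5+[0,302],1).tolist())
```

```text
[[137.4, 402.2], [141.1, 461.2], [213.4, 455.3], [214.7, 472.3]]
[[136.7, 400.3], [140.3, 459.6], [213.0, 453.6], [214.3, 470.7]]
[[135.9, 398.4], [139.6, 457.9], [212.6, 451.9], [213.9, 469.1]]
```

The lip seen from the top at (214,458)–(214,476) matches the prediction within about 3 mm, so the stick is square in the hand. I'll lower it beside and behind the sled.

Request:
servo_tool:
  commands:
    - [[0.4,0,0,40,2,0,10],[0.4,0,0,70,2,0,10],[0.4,0,0,85,2,0,10],[0.4,0,0,89,2,0,10],[0.4,0,0,89,2,0,10]]

```text
time: 8.22
position: [0.5541, 0.2015, 0.0845]
tool_rot: [-0.04, 1.569, 0.041]
ft_force: [-0.7, 0.5, -1.4]
grip_width: 0.273
```

Run:
```python
from h import *
import cv2
g=[.561,.019,-1.517,0]
plan([.5531,.1988,.082],g[2]+np.pi/2)
s=ctrl.get_state();d=world([0,0,-g[2],0],[[*(s["position"][:2]-np.array(g[:2]))*1000,0]])[0]*1000;print("stick in guide",d)
t=vision.get_image("top");cv2.imwrite("pics/t4.png",cv2.resize(t[125:265,190:320],None,fx=4.2,fy=4.2,interpolation=cv2.INTER_CUBIC)[:,:,::-1])
```

```text
t 8.22 p [0.5541 0.2015 0.0845] zang 3.0 F [-0.7  0.5 -1.4] g 23.7 q7 -0.28 CMD turn [-0.1  0.1 -0. ] shift [ 2.5 -2.6 -1.1]
stick in guide [-182.60881182    2.89430037    0.        ]
```

View pics/t4.png

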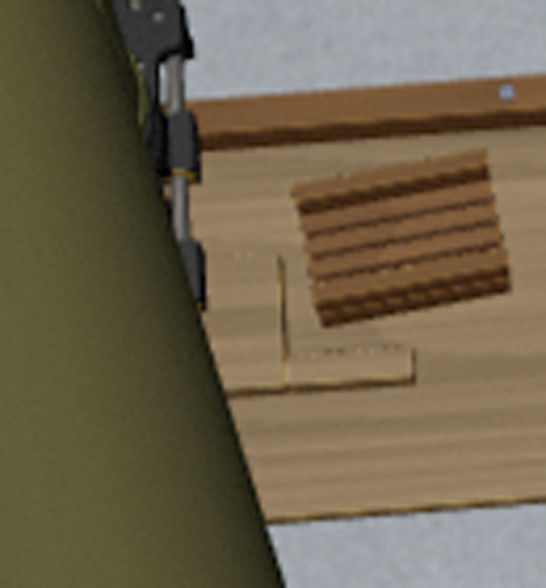

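The picture shows the nose edge at (282,258)–(288,358), the lip at (285–413, 350–385) and the sled's rear near corner at (322,325). The lip gap is about 13 mm, and the nose gap is about 10 mm. I'll close the nose gap to about 3 mm and then press towards the fence.

Request:
servo_tool:
  commands:
    - [[0,0,0,0,-4,0,10],[0,0,0,0,-7,0,10],[0,0,0,0,-7,4,10],[0,0,0,0,-7,8,10],[0,0,0,0,-7,11,10]]

```text
time: 8.9
position: [0.5651, 0.195, 0.0836]
tool_rot: [-0.041, 1.57, 0.041]
ft_force: [-0.4, -0.6, -2.1]
grip_width: 0.269
```

Request:
servo_tool:
  commands:
    - [[0,0,0,0,0,4,10],[0,0,0,0,0,8,10],[0,0,0,0,0,12,10],[0,0,0,0,0,16,10],[0,0,0,0,0,20,10]]

```text
time: 9.52
position: [0.5847, 0.1961, 0.0834]
tool_rot: [-0.041, 1.571, 0.041]
ft_force: [-0.5, 1.0, -2.0]
grip_width: 0.275
```

Request:
servo_tool:
  commands:
    - [[0,0,0,0,0,4,10],[0,0,0,0,0,8,10],[0,0,0,0,0,11,10],[0,0,0,0,0,14,10],[0,0,0,0,0,16,10]]

```text
time: 10.15
position: [0.6008, 0.1967, 0.0835]
tool_rot: [-0.041, 1.57, 0.041]
ft_force: [-1.2, -0.9, -1.9]
grip_width: 0.27
```

```bash
cat >> h.py <<'E'
g=[.561,.019,-1.517,0]
def chk():
    s=ctrl.get_state();d=world([0,0,-g[2],0],[[*(s["position"][:2]-np.array(g[:2]))*1000,0]])[0]*1000;print("stick in guide",d[:2],"F guide",world([0,0,-g[2],0],[s["ft_force"]])[0]*1000)
E
python3 - <<'E'
from h import *
import cv2
plan([.5531,.1988,.082],g[2]+np.pi/2);chk()
t=vision.get_image("top");cv2.imwrite("pics/t5.png",cv2.resize(t[125:265,190:320],None,fx=4.2,fy=4.2,interpolation=cv2.INTER_CUBIC)[:,:,::-1])
E
```

```text
t 10.15 p [0.6008 0.1967 0.0835] zang 3.0 F [-1.2 -0.9 -1.9] g 23.5 q7 -0.23 CMD turn [-0.1  0.   0. ] shift [  1.5   4.6 -47.6]
stick in guide [-175.2804391    49.34315782] F guide [ 0.81147477 -1.21144803 -1.92539101]
```

View pics/t5.png

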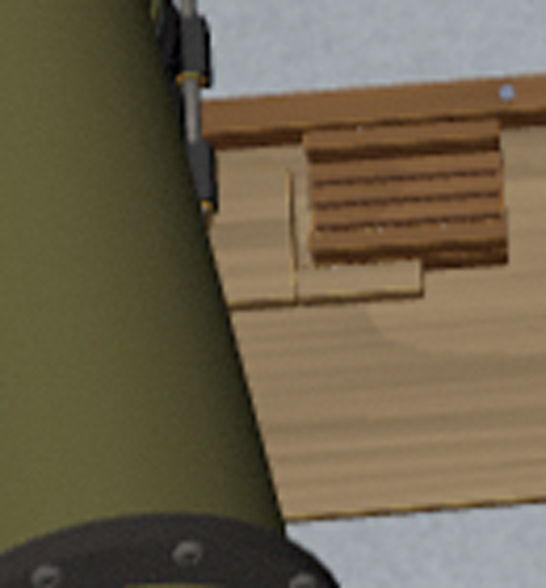

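The sled has nearly squared up on the lip, with its top edge running (305,133)–(498,120). The nose gap is about 10 mm and about 10 mm remains to the fence. I'll advance 5 mm and press on gently.

Request:
servo_tool:
  commands:
    - [[0,0,0,0,-3,0,10],[0,0,0,0,-5,0,10],[0,0,0,0,-5,2,10],[0,0,0,0,-5,4,10],[0,0,0,0,-5,6,10]]

```text
time: 10.82
position: [0.6067, 0.1919, 0.0836]
tool_rot: [-0.041, 1.571, 0.04]
ft_force: [-1.9, -0.0, -0.4]
grip_width: 0.271
```

Request:
servo_tool:
  commands:
    - [[0,0,0,0,0,1,10],[0,0,0,0,0,2,10],[0,0,0,0,0,3,10],[0,0,0,0,0,3,10]]

```text
time: 11.32
position: [0.61, 0.1923, 0.0836]
tool_rot: [-0.041, 1.57, 0.041]
ft_force: [-2.0, -0.3, -1.2]
grip_width: 0.271
```

Run:
```python
from h import *
plan([.5531,.1988,.082],g[2]+np.pi/2);chk()
```

```text
t 11.32 p [0.61   0.1923 0.0836] zang 3.0 F [-2.  -0.3 -1.2] g 23.6 q7 -0.22 CMD turn [-0.1  0.  -0. ] shift [  1.6   9.5 -56.5]
stick in guide [-170.39496148   58.24766234] F guide [ 0.21458218 -1.98941761 -1.23092554]
```

Not yet at the fence by force, so I continue 1 mm at a time.

Request:
servo_tool:
  commands:
    - [[0,0,0,0,0,1,10],[0,0,0,0,0,1,10],[0,0,0,0,0,2,10],[0,0,0,0,0,2,10]]

```text
time: 11.82
position: [0.612, 0.1924, 0.0836]
tool_rot: [-0.041, 1.57, 0.041]
ft_force: [-1.7, 0.5, -0.5]
grip_width: 0.272
```

Request:
servo_tool:
  commands:
    - [[0,0,0,0,0,1,10],[0,0,0,0,0,1,10],[0,0,0,0,0,1,10]]

```text
time: 12.2
position: [0.6123, 0.1924, 0.0835]
tool_rot: [-0.041, 1.572, 0.041]
ft_force: [-5.0, 0.2, 1.3]
grip_width: 0.271
```

Request:
servo_tool:
  commands:
    - [[0,0,0,0,0,1,10],[0,0,0,0,0,1,10],[0,0,0,0,0,1,10]]

```text
time: 12.58
position: [0.6125, 0.1924, 0.0833]
tool_rot: [-0.041, 1.573, 0.04]
ft_force: [-6.2, 0.2, 1.6]
grip_width: 0.277
```

Request:
servo_tool:
  commands:
    - [[0,0,0,0,0,1,10],[0,0,0,0,0,1,10],[0,0,0,0,0,1,10]]

```text
time: 12.95
position: [0.6127, 0.1924, 0.0832]
tool_rot: [-0.041, 1.575, 0.04]
ft_force: [-7.7, 0.7, 3.2]
grip_width: 0.272
```

Run:
```python
from h import *
import cv2
plan([.5531,.1988,.082],g[2]+np.pi/2);chk()
t=vision.get_image("top");s=vision.get_image("scene")
a=cv2.resize(t[125:225,200:320],None,fx=3.3,fy=3.3,interpolation=cv2.INTER_CUBIC);b=cv2.resize(s[270:420,240:370],None,fx=3,fy=3,interpolation=cv2.INTER_CUBIC)
o=np.zeros((460,800,3),np.uint8);o[:a.shape[0],:a.shape[1]]=a;o[:b.shape[0],400:400+b.shape[1]]=b
cv2.imwrite("pics/t6.png",o[:,:,::-1])
```

```text
t 12.95 p [0.6127 0.1924 0.0832] zang 2.9 F [-7.7  0.7  3.2] g 23.7 q7 -0.22 CMD turn [-0.1 -0.3  0. ] shift [  1.4   9.4 -59.2]
stick in guide [-170.37740626   60.97852888] F guide [-1.09004915 -7.64616913  3.16053112]
```

View pics/t6.png

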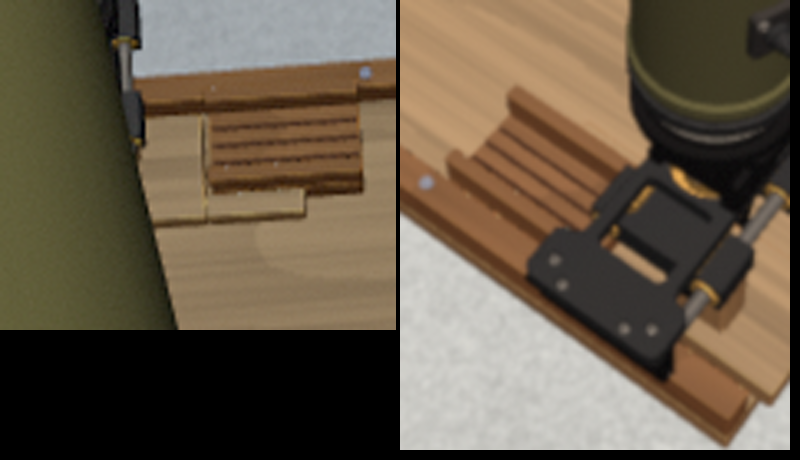

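The top crop shows the sled's far wall against the fence and its edge parallel to it, with the lip along the near side at (205–305, 200). Contact is about 8 N. Next I push along the fence and watch the sideways force.

Request:
servo_tool:
  commands:
    - [[0,0,0,0,-3,0,10],[0,0,0,0,-6,0,10],[0,0,0,0,-10,0,10],[0,0,0,0,-15,0,10],[0,0,0,0,-20,0,10]]

```text
time: 13.68
position: [0.6132, 0.1776, 0.0828]
tool_rot: [-0.038, 1.575, 0.047]
ft_force: [-7.4, 5.9, -0.2]
grip_width: 0.271
```

Request:
servo_tool:
  commands:
    - [[0,0,0,0,-6,0,10],[0,0,0,0,-12,0,10],[0,0,0,0,-18,0,10],[0,0,0,0,-24,0,10],[0,0,0,0,-30,0,10]]

```text
time: 14.3
position: [0.6149, 0.1474, 0.0828]
tool_rot: [-0.038, 1.575, 0.047]
ft_force: [-8.3, 6.4, -0.1]
grip_width: 0.271
```

Request:
servo_tool:
  commands:
    - [[0,0,0,0,-6,0,10],[0,0,0,0,-12,0,10],[0,0,0,0,-18,0,10],[0,0,0,0,-24,0,10],[0,0,0,0,-30,0,10]]

```text
time: 14.92
position: [0.6166, 0.1175, 0.0828]
tool_rot: [-0.038, 1.575, 0.047]
ft_force: [-7.8, 7.3, 0.1]
grip_width: 0.273
```

Request:
servo_tool:
  commands:
    - [[0,0,0,0,-6,0,10],[0,0,0,0,-12,0,10],[0,0,0,0,-18,0,10],[0,0,0,0,-24,0,10],[0,0,0,0,-30,0,10]]

```text
time: 15.55
position: [0.6182, 0.0875, 0.0827]
tool_rot: [-0.038, 1.575, 0.047]
ft_force: [-7.5, 6.9, 0.7]
grip_width: 0.265
```

Run:
```python
from h import *
plan([.5531,.1988,.082],g[2]+np.pi/2);chk()
```

```text
t 15.55 p [0.6182 0.0875 0.0827] zang 3.1 F [-7.5  6.9  0.7] g 23.1 q7 -0.04 CMD turn [ 0.  -0.2 -0.4] shift [  1.7 114.7 -59. ]
stick in guide [-65.27801012  60.76679611] F guide [-7.24861939 -7.08957598  0.72886003]
```

Request:
servo_tool:
  commands:
    - [[0,0,0,0,-6,0,10],[0,0,0,0,-12,0,10],[0,0,0,0,-18,0,10],[0,0,0,0,-24,0,10],[0,0,0,0,-30,0,10]]

```text
time: 16.18
position: [0.6199, 0.0575, 0.0828]
tool_rot: [-0.038, 1.575, 0.047]
ft_force: [-7.2, 7.2, -0.2]
grip_width: 0.27
```

Request:
servo_tool:
  commands:
    - [[0,0,0,0,-6,0,10],[0,0,0,0,-12,0,10],[0,0,0,0,-18,0,10],[0,0,0,0,-24,0,10],[0,0,0,0,-30,0,10]]

```text
time: 16.8
position: [0.6215, 0.0275, 0.0828]
tool_rot: [-0.037, 1.575, 0.047]
ft_force: [-8.5, 7.4, 0.9]
grip_width: 0.27
```

Request:
servo_tool:
  commands:
    - [[0,0,0,0,-5,0,10],[0,0,0,0,-10,0,10],[0,0,0,0,-14,0,10],[0,0,0,0,-17,0,10],[0,0,0,0,-20,0,10]]

```text
time: 17.42
position: [0.6226, 0.0075, 0.0828]
tool_rot: [-0.037, 1.575, 0.047]
ft_force: [-7.3, 8.3, 0.9]
grip_width: 0.271
```

Run:
```python
from h import *
plan([.5531,.1988,.082],g[2]+np.pi/2);chk()
```

```text
t 17.43 p [0.6226 0.0075 0.0828] zang 3.1 F [-7.3  8.3  0.9] g 23.6 q7 0.1 CMD turn [-0.  -0.2 -0.4] shift [  2.3 194.8 -59.2]
stick in guide [14.81048886 60.91170835] F guide [-8.72608006 -6.85392457  0.9452227 ]
```

About 15 mm to go. I'll approach slowly.

Request:
servo_tool:
  commands:
    - [[0,0,0,0,-3,0,10],[0,0,0,0,-6,0,10],[0,0,0,0,-9,0,10],[0,0,0,0,-11,0,10],[0,0,0,0,-11,0,10]]

```text
time: 18.05
position: [0.6232, -0.0041, 0.0827]
tool_rot: [-0.038, 1.575, 0.046]
ft_force: [-7.2, 6.8, 1.3]
grip_width: 0.273
```

Request:
servo_tool:
  commands:
    - [[0,0,0,0,-1,0,10],[0,0,0,0,-2,0,10],[0,0,0,0,-3,0,10],[0,0,0,0,-3,0,10]]

```text
time: 18.55
position: [0.6234, -0.0067, 0.0828]
tool_rot: [-0.037, 1.575, 0.047]
ft_force: [-7.9, 7.2, 1.3]
grip_width: 0.274
```

Request:
servo_tool:
  commands:
    - [[0,0,0,0,-1,0,10],[0,0,0,0,-2,0,10],[0,0,0,0,-2,0,10]]

```text
time: 18.92
position: [0.6235, -0.0083, 0.0828]
tool_rot: [-0.037, 1.575, 0.047]
ft_force: [-7.6, 8.6, 1.6]
grip_width: 0.273
```

Request:
servo_tool:
  commands:
    - [[0,0,0,0,-1,0,10],[0,0,0,0,-2,0,10],[0,0,0,0,-2,0,10]]

```text
time: 19.3
position: [0.6235, -0.0085, 0.0829]
tool_rot: [-0.036, 1.575, 0.05]
ft_force: [-8.8, 10.5, 3.3]
grip_width: 0.273
```

Request:
servo_tool:
  commands:
    - [[0,0,0,0,-1,0,10],[0,0,0,0,-2,0,10],[0,0,0,0,-2,0,10]]

```text
time: 19.68
position: [0.6235, -0.0087, 0.0831]
tool_rot: [-0.035, 1.575, 0.052]
ft_force: [-8.2, 12.7, 3.1]
grip_width: 0.272
```

Request:
servo_tool:
  commands:
    - [[0,0,0,0,-1,0,10],[0,0,0,0,-2,0,10],[0,0,0,0,-2,0,10]]

```text
time: 20.05
position: [0.6234, -0.0089, 0.0832]
tool_rot: [-0.034, 1.576, 0.054]
ft_force: [-10.3, 15.2, 4.9]
grip_width: 0.273
```

Run:
```python
from h import *
import cv2
plan([.5531,.1988,.082],g[2]+np.pi/2);chk()
t=vision.get_image("top");s=vision.get_image("scene")
a=cv2.resize(t[125:225,310:425],None,fx=3.4,fy=3.4,interpolation=cv2.INTER_CUBIC);b=cv2.resize(s[210:360,155:285],None,fx=3,fy=3,interpolation=cv2.INTER_CUBIC)
o=np.zeros((460,800,3),np.uint8);o[:a.shape[0],:a.shape[1]]=a;o[:b.shape[0],400:400+b.shape[1]]=b
cv2.imwrite("pics/t7.png",o[:,:,::-1])
```

```text
t 20.05 p [ 0.6234 -0.0089  0.0832] zang 3.2 F [-10.3  15.2   4.9] g 23.7 q7 0.14 CMD turn [ 0.2 -0.3 -0.7] shift [  4.3 211.3 -58.5]
stick in guide [31.24804416 60.84554679] F guide [-15.73109735  -9.424285     4.94895375]
```

View pics/t7.png

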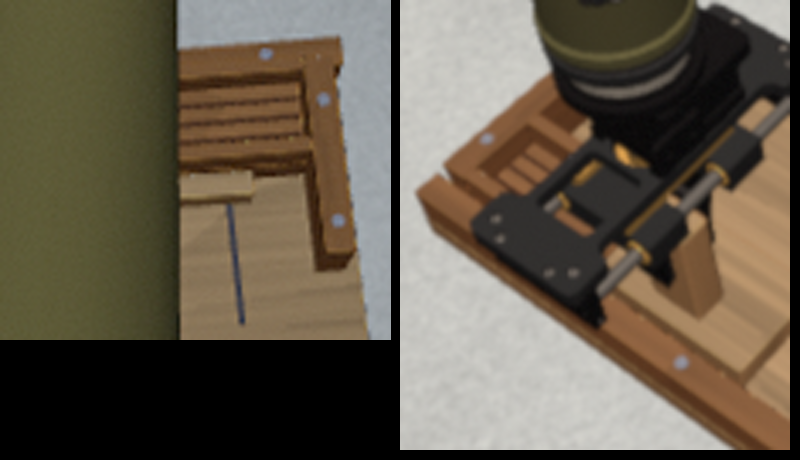

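The crop shows the sled's front at the stop and its far wall at the fence, with motion stalled at 15 N. I'll unload nose and lip together, then back off a few mm.

Request:
servo_tool:
  commands:
    - [[0,0,0,0,3,-1,10],[0,0,0,0,6,-2,10],[0,0,0,0,9,-4,10],[0,0,0,0,13,-8,10],[0,0,0,0,16,-10,10]]

```text
time: 20.78
position: [0.6157, -0.0048, 0.0841]
tool_rot: [-0.041, 1.568, 0.039]
ft_force: [-0.5, -0.6, -2.3]
grip_width: 0.274
```

Run:
```python
from h import *
plan([.5531,.1988,.0803],g[2]+np.pi/2);chk()
```

```text
t 20.77 p [ 0.6157 -0.0048  0.0841] zang 2.9 F [-0.5 -0.6 -2.3] g 23.8 q7 0.11 CMD turn [-0.2  0.1  0.1] shift [  3.4 206.6 -52.1]
stick in guide [26.75442427 53.31255502] F guide [ 0.60236101 -0.56441909 -2.27445593]
```

Unloaded. I'll lower until the foot bears on the board.

Request:
servo_tool:
  commands:
    - [[0,0,0,1,0,0,10],[0,0,0,2,0,0,10],[0,0,0,2,0,0,10]]

```text
time: 21.15
position: [0.6151, -0.0041, 0.0815]
tool_rot: [-0.041, 1.57, 0.04]
ft_force: [-0.3, -0.4, -1.5]
grip_width: 0.274
```

Request:
servo_tool:
  commands:
    - [[0,0,0,1,0,0,10],[0,0,0,1,0,0,10],[0,0,0,1,0,0,10]]

```text
time: 21.52
position: [0.6151, -0.0038, 0.0805]
tool_rot: [-0.041, 1.57, 0.041]
ft_force: [0.6, 0.1, -1.8]
grip_width: 0.273
```

Request:
servo_tool:
  commands:
    - [[0,0,0,1,0,0,10],[0,0,0,1,0,0,10],[0,0,0,1,0,0,10]]

```text
time: 21.9
position: [0.6152, -0.0037, 0.08]
tool_rot: [-0.041, 1.57, 0.041]
ft_force: [-0.9, 1.1, 2.1]
grip_width: 0.27
```

Request:
servo_tool:
  commands:
    - [[0,0,0,0,0,0,60],[0,0,0,0,0,0,60],[0,0,0,0,0,0,60],[0,0,0,0,0,0,60],[0,0,0,0,0,0,60]]

```text
time: 22.52
position: [0.615, -0.0038, 0.0795]
tool_rot: [-0.041, 1.57, 0.041]
ft_force: [0.4, -1.2, -0.1]
grip_width: 0.672
```

Request:
servo_tool:
  commands:
    - [[0,0,0,-5,0,0,60],[0,0,0,-20,0,0,60],[0,0,0,-60,0,0,60],[0,0,0,-110,0,0,60],[0,0,0,-150,0,0,60]]

```text
time: 23.15
position: [0.6156, -0.004, 0.2332]
tool_rot: [-0.04, 1.567, 0.041]
ft_force: [1.2, -0.5, -0.5]
grip_width: 0.686
```

Request:
servo_tool:
  commands:
    - [[0,0,0,0,60,0,60],[0,0,0,0,120,0,60],[0,0,0,0,180,0,60],[0,0,0,0,240,0,60],[0,0,0,0,300,0,60]]

```text
time: 23.78
position: [0.5996, 0.2976, 0.2313]
tool_rot: [-0.04, 1.568, 0.041]
ft_force: [1.6, -0.0, 0.7]
grip_width: 0.689
```

Run:
```python
from h import *
import cv2
plan([.5531,.1988,.0803],g[2]+np.pi/2)
t=vision.get_image("top");s=vision.get_image("scene")
a=cv2.resize(t[120:265,280:430],None,fx=2.7,fy=2.7,interpolation=cv2.INTER_CUBIC);b=cv2.resize(s[190:330,150:280],None,fx=3,fy=3,interpolation=cv2.INTER_CUBIC)
o=np.zeros((600,800,3),np.uint8);o[:a.shape[0],:a.shape[1]]=a;o[:b.shape[0],408:408+b.shape[1]]=b
c=cv2.resize(t[50:350],(320,150));o[440:590,:320]=c
cv2.imwrite("pics/t8.png",o[:,:,::-1])
```

```text
t 23.77 p [0.5996 0.2976 0.2313] zang 2.9 F [ 1.6 -0.   0.7] g 59.9 q7 -0.4 CMD turn [-0.1  0.1 -0. ] shift [150.8 -96.4 -51.8]
```

View pics/t8.png

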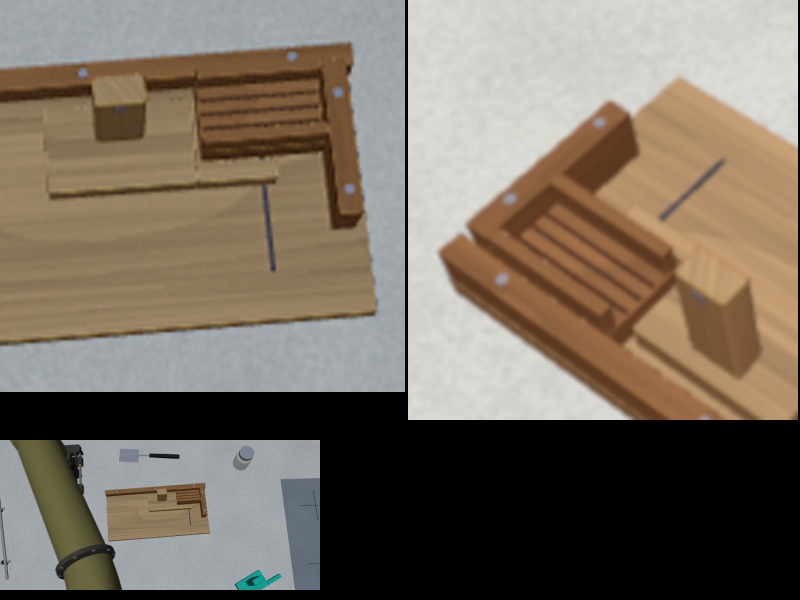

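```bash
python3 -c "
from bench import close_job
print(close_job())"
```

```text
the job is handed in; nothing more can be done
None
```

The job is handed in: the sled is parked against both the fence and the end stop, and the push stick is released and standing upright on the board. It took about 24 s of the 61 s allowed.

- **What I did:** I gripped the pale push stick by its upright grip and carried it over the board. I set it behind and beside the sled, then pressed the sled square to the fence at about 8 N. I pushed it about 200 mm along, with 7–10 N held against the fence, until it stalled at the end stop at about 15 N. I then eased off both contacts, lowered the foot onto the board, let go and moved the arm clear.
- **Last checks:**
    - The final top and scene crops show the sled flush at the stop and the fence, and the stick upright.
    - I judged the sled's final position by eye and by the force stall. I did not fit it again numerically.
    - The stick's last position before unloading was x = 31, y = 61 mm in the guide's frame, against 30 and 60 expected.
    - The gripper stayed above the sled the whole time.
- **Not checked:** the arm hid the round press in the last top view. My planned path and the gripper heights kept clear of it, but I did not see it in a final picture.
- **Small disagreement:** the camera fits differed by about 2–3 mm between views, probably from slight lens distortion. The contact forces settled the final positions.

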